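Try two spare grips on the bare pan handle and sort them

ROBOT

A 6-joint arm with a two-finger parallel gripper is mounted at the origin on the work surface. World frame = base frame: x ahead of the robot, y to its left, z up, the work surface at z = 0. Lengths are in m, angles in rad, forces in N, time in s.
With the tool pointing down it reaches from about 0.275 to 0.85 m from the base axis. Payload 5.2 kg.
Tool frame: the origin (TCP) lies midway between the tips of the shut fingers; the grasp point (between the pads) lies bot.tcp_to_grasp behind it (bot.tcp_to_grasp is the distance from the TCP to the grasp point, in m); z points along the fingers, y is the line along which they close (so a half turn about z gives the same grasp; the last joint's range is limited). The gripper opens to 85 mm and grips with 20 to 120 N. Pads are 22 mm wide; open, the fingers measure 114 mm over their backs; the gripper's body (76 mm by 85 mm) begins 54 mm behind the grasp point. The pads swing forward as they close: fully open they stand 13 mm farther back than shut.
Start: joints at [-1.533, 0.259, 1.535, -0, 1.348, -0.203], TCP at [0.131, -0.534, 0.231] pointing down, gripper open.
Joint ranges: [-3.14, 3.14], [-0.91, 2.08], [0.19, 2.58], [-1.22, 4.36], [0.22, 2.71], [-3.12, 3.12]. Speed limits (rad/s): [2.57, 2.57, 3.14, 3.14, 3.14, 3.14].

INTERFACE

Orientations are given as a unit quaternion [w, x, y, z].
In Python, from workcell import bot gives the robot as it stands.
- The arm moves only by the tool arm_command, never from a script. Its argument "increments" is a list of rows, each an object of numbers: "jaw": the opening, from -1 (shut) to 1 (fully open); "tx", "ty", "tz": the shift along the tool's x, y, z in mm; "yaw": the turn about the tool's z in rad. A call has 1 to 8 rows; each row is the pose to reach, as a shift and turn from the pose commanded when the call began, along the tool's axes at that moment; what a row does not reach only later rows make up. A row lasts 1/12 s, in which the tool goes at most 41.7 mm and 7.16 degrees, less where a joint would pass 70% of its speed; a pose out of reach is approached as far as the arm can. A call with a gripper value outside its range is refused whole. The fingers move at their own pace and stop on an object; "force" is the grip in N (left out, the last holds). Time passes only in rows, so rows that repeat a pose let the fingers close. It gives the time, the measured TCP pose, the force, the opening and the grip force at its end, in the units of the state.
- bot.get_state(): the state, without advancing time (a new reading comes with each control period).
- bot.read_camera(name): name is "side" or "top" or "wrist"; returns the picture (400x640x3 uint8, red, green, blue); there is no depth.
- bot.get_calibration(name): a dict with "vertical_fov" (degrees; the focal length in pixels is half the picture's height over the tangent of half this angle, whatever the lens; pixels are square), "cx", "cy" (the principal point, pixels), "dist" ([k1, k2, p1, p2, k3] as OpenCV has them; the pictures are not rectified), "rvec" (rotation vector, rad) and "tvec" (3), from world to camera coordinates, as OpenCV has them; the wrist camera has in their place "hand_eye" (4x4, takes a point from camera to tool coordinates, whose origin is the TCP and whose axes are the flange's). Camera axes: x right, y down, z forward; pixel columns grow to the right and rows downward; lengths in m; the calibration is good to about 2 mm. A picture is of the moment at which its call begins: read the wrist's pose just before it. get_calibration takes no time and is no camera call.
- bot.sign_off(): hands the job in; it is judged then, once.
The state is a dict: "t": time; "q": joint angles; "qd": joint speeds; "joint_efforts": joint torques, N m; "tool_pos": TCP position; "tcp_rot": TCP orientation; "ft_force": force on the tool from outside, world axes, zero at the start; "wrist_torque": the same for the moment, N m; "width": opening from 0.0 (shut) to 1.0 (fully open); "grip_force": force on a finger pad.
Only numpy, scipy, OpenCV 4.12 (cv2) and the standard library are available. Lean on these libraries where they do the work, as an engineer would, in place of code of your own. Each camera call takes 0.05 s, during which the arm holds its last target. There are 200 camera calls.

TASK

Two black grip sleeves that look alike have come for the pan standing in the dish rack. One at a time, slide each onto the pan's bare leaning handle stub as far as it will go without forcing it, then take it off and put it away before trying the other: the one that goes fully home against the collar goes in the single blue bowl, the one that stops short goes in the open cardboard box. Leave everything else on the table where it stands, and the bowl and box upright.

Things in the scene. Friction and masses are not known exactly. Their poses are not given: they have to be found in the camera images.
- grip_1: first black plastic grip sleeve for a pan handle, a straight round tube standing upright on the table: 46 mm outside diameter, 85 mm long, open and alike at both ends, mouth bore 29 mm, about 80 g. Origin at the centre of its lower end, z along the tube. Two bystanders stand close to it on two sides, across from each other (gaps 15 to 25 mm)
- grip_2: second black plastic grip sleeve for a pan handle, a straight round tube standing upright on the table: 46 mm outside diameter, 85 mm long, open and alike at both ends, mouth bore 29 mm, about 80 g. Origin at the centre of its lower end, z along the tube. Two bystanders stand close to it on two sides, across from each other (gaps 15 to 25 mm)
- grip_1_mid (a point): the middle of the first sleeve, on its axis 42.5 mm from either end. Only one of the two look-alike sleeves is bored through at 29 mm; the other has a 14 mm throat starting 30 mm in from either end and stops there with about 70 mm of the stub still bare. Which is which is not told: try them
- grip_2_mid (a point): the middle of the second sleeve, on its axis 42.5 mm from either end. Only one of the two look-alike sleeves is bored through at 29 mm; the other has a 14 mm throat starting 30 mm in from either end and stops there with about 70 mm of the stub still bare. Which is which is not told: try them
- handle_stub: the bare steel handle stub of a small frying pan: fixed round pin, 24 mm diameter, 100 mm long, leaning 32 degrees from vertical roughly towards the robot. Origin at the foot of the pin on its axis, where it meets a stop collar (36 mm diameter); z along the pin, its tip at z = +100 mm with the last 8 mm tapered to 16 mm diameter. The foot is about 186 mm above the table, the tip about 271 mm
- pan_rack: steel dish rack, 210 mm by 106 mm, fixed, with the 160 mm pan standing on edge in it. Origin under its middle on the table; the stub rises from the pan's rim and leans towards this body's -x. Pan and rack reach up to 180 mm above the table and the pan is within 25 mm of the body's xz plane
- blue_bowl: the single blue plastic bowl, loose, open at the top: rim diameter 140 mm, 55 mm high, flat inner floor about 84 mm across and 5 mm above the table. Origin at the centre of its underside. For the sleeve that fits. (Not the two nested blue bowls, which are fixed near the far edge of the table)
- carton: small open cardboard box, loose, 130 by 130 mm outside, 55 mm high, 4 mm walls and floor. Origin at the centre of its underside, sides along its x and y. For the sleeve that does not fit
- sugar_jar: bystander: glass sugar jar with red screw lid, 68 mm diameter, 100 mm high, origin at the centre of its base
- milk_tin: bystander: milk tin with a blue band, 68 mm diameter, 78 mm high, origin at the centre of its base
- mug: bystander: stainless steel mug, 76 mm diameter, 85 mm high, handle on its own +y side (away from the sleeve beside it), origin at the centre of its base
- spice_tin: bystander: spice tin with a green band, 60 mm diameter, 90 mm high, origin at the centre of its base
- wooden_spoon: bystander: wooden spoon 200 mm long, lying flat
- scoop: bystander: yellow plastic scoop, about 160 mm long, 30 mm high, handle to its -x
There are look-alikes about, which are no part of the job. Leave any purple or turquoise look-alike of the grip_2 alone.

How it is judged:
On the way, in this order (a step that is already met when the one before it is completed fails the run):
1. a first sleeve is tried on the stub: the fitting one fully home against the collar (within about 12 mm), or the tight one slid on until its throat stops it (at least 21 mm on) (((x of grip_1_mid in the frame of handle_stub between -0.01 and 0.01 m and y of grip_1_mid in the frame of handle_stub between -0.01 and 0.01 m and z of grip_1_mid in the frame of handle_stub between 0 and 0.055 m and angle between the z axis of grip_1 and the z axis of handle_stub, either way round below 0.2 rad) or (x of grip_2_mid in the frame of handle_stub between -0.01 and 0.01 m and y of grip_2_mid in the frame of handle_stub between -0.01 and 0.01 m and z of grip_2_mid in the frame of handle_stub between 0 and 0.121 m and angle between the z axis of grip_2 and the z axis of handle_stub, either way round below 0.2 rad))), for 0.1 s.
2. with the first sleeve already put away in its right place, the other one is tried on the stub in the same way (((x of grip_2_mid in the frame of carton between -0.06 and 0.06 m and y of grip_2_mid in the frame of carton between -0.06 and 0.06 m and z of grip_2_mid in the frame of carton between 0.01 and 0.075 m and x of grip_1_mid in the frame of handle_stub between -0.01 and 0.01 m and y of grip_1_mid in the frame of handle_stub between -0.01 and 0.01 m and z of grip_1_mid in the frame of handle_stub between 0 and 0.055 m and angle between the z axis of grip_1 and the z axis of handle_stub, either way round below 0.2 rad) or (horizontal distance between grip_1_mid and blue_bowl below 0.055 m and z of grip_1_mid in the frame of blue_bowl between 0.01 and 0.075 m and x of grip_2_mid in the frame of handle_stub between -0.01 and 0.01 m and y of grip_2_mid in the frame of handle_stub between -0.01 and 0.01 m and z of grip_2_mid in the frame of handle_stub between 0 and 0.121 m and angle between the z axis of grip_2 and the z axis of handle_stub, either way round below 0.2 rad))), for 0.1 s.
At the end, for the whole second after the job is handed in: Fitting sleeve in the single blue bowl (middle within 55 mm of its axis), the other in the cardboard box (middle within 60 mm of its centre along each side); both middles 10 to 75 mm above the container underside, sleeves at rest, bowl and box upright within 0.15 rad (horizontal distance between grip_1_mid and blue_bowl below 0.055 m and z of grip_1_mid in the frame of blue_bowl between 0.01 and 0.075 m and x of grip_2_mid in the frame of carton between -0.06 and 0.06 m and y of grip_2_mid in the frame of carton between -0.06 and 0.06 m and z of grip_2_mid in the frame of carton between 0.01 and 0.075 m and linear speed of each of grip_1, grip_2 below 0.03 m/s and angular speed of each of grip_1, grip_2 below 0.4 rad/s and angle between each of blue_bowl, carton's own z axis and vertical below 0.15 rad); the robot touches nothing.
It fails at once if a bystander is moved more than 30 mm (distance of any of sugar_jar, milk_tin, mug, spice_tin, wooden_spoon, scoop from where it was at the start of the episode above 0.03 m).
It fails at once if a sleeve is forced against the stub with more than 80 N (contact force between any of grip_1, grip_2 and handle_stub above 80 N).
It also fails if it takes over 72 s, if anything falls off the work surface, if the arm or the gripper's body presses on something with over 40 N, if the wrist force passes 120 N, or if a joint passes its speed limit or range.

## Working session

There is one attempt and no reset: what is moved stays moved. The work goes in short steps, Python scripts to look and compute and a tool call to move; the robot and the scene stay as the last step left them, time stands still between calls to the robot, and variables do not carry over. Pictures are saved under pics/ and viewed, at most 10 in all, crops included, and the job is handed in when it is done.

Besides the shell and the picture viewer there is one more tool, called after ">>>" in YAML: its name, and indented under it one key for each argument. arm_command: Moves the arm, as the interface text tells. Its arguments: {"type":"object","properties":{"increments":{"type":"array","items":{"type":"object","properties":{"jaw":{"type":"number"},"tx":{"type":"number"},"ty":{"type":"number"},"tz":{"type":"number"},"yaw":{"type":"number"}}}},"force":{"type":"number"}},"required":["increments"]}

```bash
ls; mkdir -p pics
python3 - <<'E'
from workcell import bot
import cv2,json
print(bot.get_state(), bot.tcp_to_grasp)
for n in("side","top","wrist"):
    cv2.imwrite(f"pics/{n}0.png",bot.read_camera(n)[:,:,::-1]); c=bot.get_calibration(n); print(n,{k:(v.tolist() if hasattr(v,'tolist') else v) for k,v in c.items()})
E
```

```text
pics
{'t': 0.0, 'q': array([-1.53279239e+00,  2.59328377e-01,  1.53609380e+00,  1.39490140e-05,
        1.34799508e+00, -2.02829838e-01]), 'qd': array([-1.98661841e-03, -2.05372991e-03,  1.07231414e-03, -5.04185093e-04,
        5.78481994e-05, -2.62279052e-04]), 'joint_efforts': array([-5.08717731e-04, -4.46036518e+01, -2.90569925e+01, -4.06147874e-04,
        1.17459940e-02,  1.13543317e-05]), 'tool_pos': array([ 0.13117292, -0.53358337,  0.23047826]), 'tcp_rot': array([-9.08644305e-04,  9.92758416e-01,  1.20124499e-01,  8.18779209e-05]), 'ft_force': array([ 1.12514802,  0.19135532, -1.05882256]), 'wrist_torque': array([ 0.02615288, -0.03297501, -0.01062949]), 'grip_force': 0.0, 'width': 0.9992778990470389} 0.0187
side {'vertical_fov': 45.34048010460829, 'cx': 330.109680743033, 'cy': 199.85431695368516, 'dist': [0.015781519948587494, 0.0, 0.0, 0.0, 0.0], 'rvec': [0.4244681938775646, -2.7270634963675473, 1.2082893205138616], 'tvec': [0.5340751438212046, 0.22001522505112436, 1.350645025549982]}
top {'vertical_fov': 46.067212006405946, 'cx': 316.82107549494305, 'cy': 205.61680006299113, 'dist': [-0.003708296693854433, 0.0, 0.0, 0.0, 0.0], 'rvec': [2.1467190418761546, -2.1760651511265725, 0.11238707441257989], 'tvec': [-0.014694681382282278, 0.5924760905988619, 1.587296419125495]}
wrist {'vertical_fov': 58.69417935821255, 'cx': 321.8019223546255, 'cy': 195.15756614178213, 'dist': [-0.03397507782282943, 0.0, 0.0, 0.0, 0.0], 'hand_eye': [[0.001249639838550431, -0.9638718303653786, -0.2663635354705412, 0.06766267919682482], [0.9999990154870342, 0.0013745130982250942, -0.0002823804221197404, 0.0009050109200710033], [0.0006382987027216727, -0.266362920358362, 0.9638725990673914, -0.14327534791634333], [0.0, 0.0, 0.0, 1.0]]}
```

View pics/top0.png

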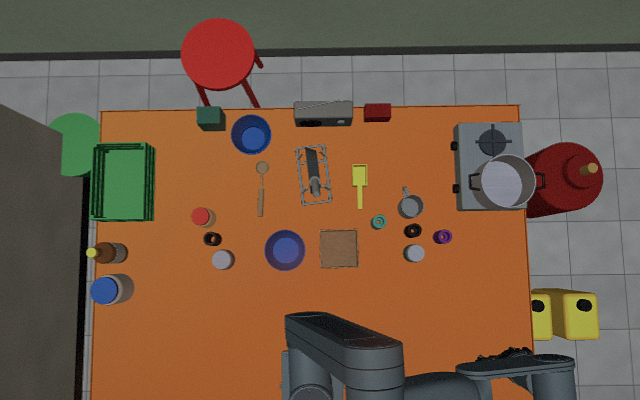

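View pics/side0.png

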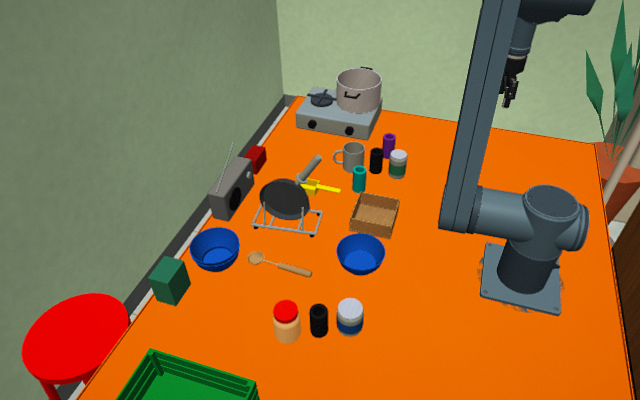

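The top view shows black sleeves at (212,239), between the sugar jar (202,216) and milk tin (222,260), and at (413,230), between the mug (410,206) and spice tin (414,253). The turquoise (378,221) and purple (443,237) tubes are the look-alikes to leave. The single blue bowl is at (285,250), the nested bowls at (251,134), the carton at (338,249), and the stub at about (315,185). Next I'll confirm these in enlarged crops.

Run:
```python
import cv2,numpy as np
def comp(src,boxes,out):
    im=cv2.imread(src); T=[]
    for x,y in boxes:
        c=cv2.resize(im[y:y+60,x:x+80],None,fx=5,fy=5,interpolation=cv2.INTER_CUBIC)
        for k in range(0,80,10): cv2.putText(c,str(x+k),(k*5,8),0,.3,(255,255,255),1); cv2.line(c,(k*5,10),(k*5,14),(255,255,255),1)
        for k in range(10,60,10): cv2.putText(c,str(y+k),(0,k*5+3),0,.3,(255,255,255),1);cv2.line(c,(22,k*5),(26,k*5),(255,255,255),1)
        T.append(c)
    cv2.imwrite(out,np.vstack([np.hstack(T[:2]),np.hstack(T[2:])]))
comp('pics/top0.png',[(172,209),(373,195),(280,145),(285,220)],'pics/topc.png')
comp('pics/side0.png',[(270,285),(340,130),(270,140),(330,190)],'pics/sidec.png')
```

```text
(no output)
```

View pics/topc.png

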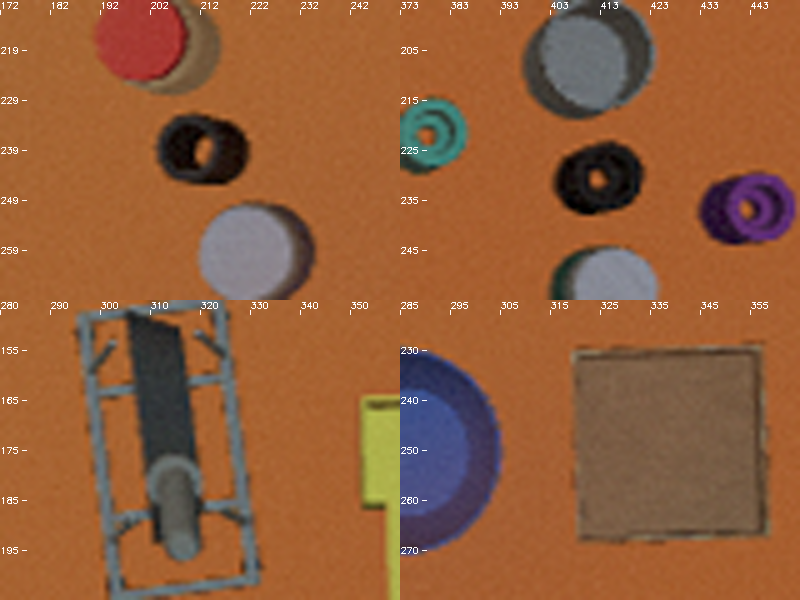

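View pics/sidec.png

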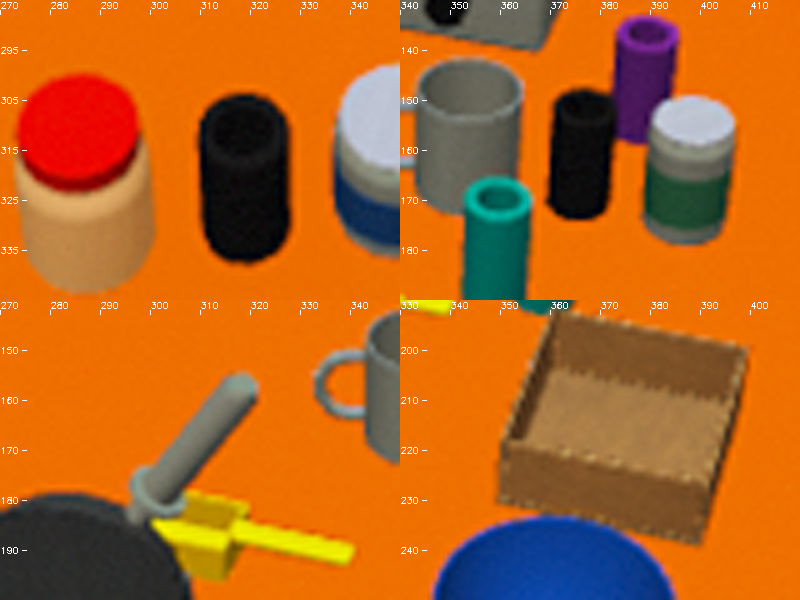

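Enlarged, the black sleeves sit at (210,238) and (414,230) in the top view and (318,311) and (376,152) in the side view. The stub tip is at top (316,194) / side (318,157), and the collar at top (314,182) / side (301,178). Now to triangulate.

```bash
cat > h.py <<'E'
import cv2,numpy as np
from workcell import bot
C={n:bot.get_calibration(n) for n in("side","top")}
def cam(n):
    c=C[n]; f=200/np.tan(np.radians(c["vertical_fov"])/2)
    K=np.array([[f,0,c["cx"]],[0,f,c["cy"]],[0,0,1]]);R=cv2.Rodrigues(np.array(c["rvec"]))[0]
    return K,np.array(c["dist"]),R,np.array(c["tvec"]).ravel()
def ray(n,p):
    K,d,R,t=cam(n); u=cv2.undistortPoints(np.array([[p]],float),K,d)[0,0]
    return -R.T@t, R.T@np.array([u[0],u[1],1])
def atz(n,p,z):
    o,d=ray(n,p); return o+d*(z-o[2])/d[2]
def tri(a,b):
    o1,d1=ray("top",a);o2,d2=ray("side",b)
    s=np.linalg.lstsq(np.array([d1,-d2]).T,o2-o1,rcond=None)[0]
    p,q=o1+d1*s[0],o2+d2*s[1]; return (p+q)/2,np.linalg.norm(p-q)
def proj(n,P):
    K,d,R,t=cam(n); return cv2.projectPoints(np.array([P],float),cv2.Rodrigues(R)[0],t,K,d)[0][0,0]
E
python3 - <<'E'
from h import *
np.set_printoptions(precision=4,suppress=True)
for n,a,b in [("Atop",(210,238.2),(318.6,310.6)),("Abot",(214.6,238.6),(318.6,330.8)),("Btop",(414.1,229.8),(376.2,151.6)),("Bbot",(410.2,230.6),(375.2,169.6)),("tip",(316.1,194.4),(317.6,156.6)),("foot",(314.4,181.6),(301.2,178.2))]: print(n,*tri(a,b))
t=tri((316.1,194.4),(317.6,156.6))[0]-tri((314.4,181.6),(301.2,178.2))[0];print(np.linalg.norm(t),np.degrees(np.arccos(t[2]/np.linalg.norm(t))),np.degrees(np.arctan2(t[1],t[0])))
for n,p,z in [("A",(210,238.2),.085),("B",(414.1,229.8),.085),("bowl",(285,249.7),.055),("jar",(200,216.2),.1),("tin",(221,259),.078),("mug",(410.6,206.2),.085),("spice",(413.6,252.6),.09),("purple",(446.6,235.8),.085),("turq",(378.5,221),.085),("tip",(316.1,194.4),.271),("foot",(314.4,181.6),.186)]: print(n,atz("top",p,z))
for p in [(172,50),(362,45),(368,235),(178,240)]: print("carton",atz("top",(p[0]/5-.4+285,p[1]/5-.4+220),.055))
for p in [(82,315),(225,305),(257,580),(115,597)]: print("rack",atz("top",(p[0]/5-.4+280,(p[1]-300)/5-.4+145),.0))
E
```

```text
Atop [0.4831 0.3319 0.087 ] 0.0008657826216867996
Abot [0.4845 0.3352 0.0033] 0.0006169829061205838
Btop [ 0.5026 -0.3432  0.0872] 0.00265785332517362
Bbot [ 0.5033 -0.346   0.0059] 6.071658668472786e-05
tip [ 0.6008 -0.0219  0.2742] 0.0044490117845610725
foot [ 0.6519 -0.0167  0.1885] 0.002696724427774874
0.09991138084893625 30.99809939999334 -174.19202932400106
A [0.4828 0.3322 0.085 ]
B [ 0.5014 -0.3438  0.085 ]
bowl [0.4421 0.0861 0.055 ]
jar [0.555  0.3626 0.1   ]
tin [0.4138 0.2966 0.078 ]
mug [ 0.5801 -0.335   0.085 ]
spice [ 0.4264 -0.3385  0.09  ]
purple [ 0.4801 -0.4503  0.085 ]
turq [ 0.5322 -0.2269  0.085 ]
tip [ 0.599  -0.0225  0.271 ]
foot [ 0.651 -0.017  0.186]
carton [ 0.5082 -0.0292  0.055 ]
carton [ 0.5098 -0.1575  0.055 ]
carton [ 0.3825 -0.1586  0.055 ]
carton [ 0.3809 -0.0314  0.055 ]
rack [0.8049 0.0489 0.    ]
rack [ 0.8107 -0.0531  0.    ]
rack [ 0.6129 -0.0726  0.    ]
rack [0.6023 0.0274 0.    ]
```

Sleeve tops triangulate to 0.087 m, the stub has length 100 mm and lean 31° at azimuth -174°, matching the rack axis and the sizes given. The pick target is sleeve B at (0.502,-0.344). The tool can only point down, so I'll hang the sleeve's mouth on the tip and let it pivot between the pads.

>>> arm_command:
  increments:
    - {"jaw": 1, "tx": 405, "ty": -95, "yaw": 0.14}
    - {"jaw": 1, "tx": 405, "ty": -95, "yaw": 0.14}
    - {"jaw": 1, "tx": 405, "ty": -95, "yaw": 0.14}
    - {"jaw": 1, "tx": 405, "ty": -95, "yaw": 0.14}
    - {"jaw": 1, "tx": 405, "ty": -95, "yaw": 0.14}
    - {"jaw": 1, "tx": 405, "ty": -95, "yaw": 0.14}
    - {"jaw": 1, "tx": 405, "ty": -95, "yaw": 0.14}
    - {"jaw": 1, "tx": 405, "ty": -95, "yaw": 0.14}
  force: 20

```text
schema error: expected keys jaw, tx, ty, tz, yaw
```

>>> arm_command:
  increments:
    - {"jaw": 1, "tx": 40, "ty": -9, "tz": 0, "yaw": 0.05}
    - {"jaw": 1, "tx": 80, "ty": -19, "tz": 0, "yaw": 0.1}
    - {"jaw": 1, "tx": 120, "ty": -28, "tz": 0, "yaw": 0.14}
    - {"jaw": 1, "tx": 160, "ty": -38, "tz": 0, "yaw": 0.14}
    - {"jaw": 1, "tx": 200, "ty": -47, "tz": 0, "yaw": 0.14}
    - {"jaw": 1, "tx": 240, "ty": -56, "tz": 0, "yaw": 0.14}
    - {"jaw": 1, "tx": 280, "ty": -66, "tz": 0, "yaw": 0.14}
    - {"jaw": 1, "tx": 300, "ty": -70, "tz": 0, "yaw": 0.14}
  force: 20

```text
t: 0.82
tool_pos: [0.4093, -0.3916, 0.2311]
tcp_rot: [-0.001, 0.999, 0.052, 0.001]
ft_force: [-0.3, 0.0, -0.8]
width: 0.996
grip_force: 0.0
```

>>> arm_command:
  increments:
    - {"jaw": 1, "tx": 35, "ty": -14, "tz": 0, "yaw": 0}
    - {"jaw": 1, "tx": 70, "ty": -27, "tz": 10, "yaw": 0}
    - {"jaw": 1, "tx": 97, "ty": -38, "tz": 30, "yaw": 0}
    - {"jaw": 1, "tx": 97, "ty": -38, "tz": 60, "yaw": 0}
    - {"jaw": 1, "tx": 97, "ty": -38, "tz": 85, "yaw": 0}
    - {"jaw": 1, "tx": 97, "ty": -38, "tz": 100, "yaw": 0}
    - {"jaw": 1, "tx": 97, "ty": -38, "tz": 100, "yaw": 0}
    - {"jaw": 1, "tx": 97, "ty": -38, "tz": 100, "yaw": 0}

```text
t: 1.48
tool_pos: [0.4981, -0.3465, 0.1304]
tcp_rot: [-0.001, 0.999, 0.05, -0.001]
ft_force: [0.8, -0.5, -0.0]
width: 1.0
grip_force: 0.0
```

Run:
```python
from workcell import bot
import cv2
s=bot.get_state(); print(s["tool_pos"],s["tcp_rot"],s["ft_force"])
cv2.imwrite("pics/w1.png",bot.read_camera("wrist")[:,:,::-1])
```

```text
[ 0.49809501 -0.34651857  0.13040713] [-9.67303128e-04  9.98727383e-01  5.04178119e-02 -8.50675805e-04] [ 0.83356378 -0.48958756 -0.01869879]
```

View pics/w1.png

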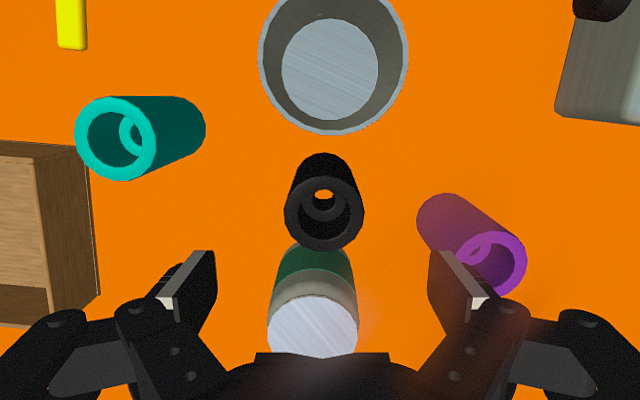

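The wrist view shows the black sleeve's mouth at (324,211), midway between mug and spice tin, with a narrow throat visible (probably the tight one). The purple (490,262) and turquoise (117,138) tubes are clear of the fingers. I'll locate its mouth with the wrist calibration.

```bash
cat >> h.py <<'E'
from scipy.spatial.transform import Rotation as Ro
def wray(p,pos,q):
    c=bot.get_calibration("wrist"); f=200/np.tan(np.radians(c["vertical_fov"])/2)
    u=cv2.undistortPoints(np.array([[p]],float),np.array([[f,0,c["cx"]],[0,f,c["cy"]],[0,0,1]]),np.array(c["dist"]))[0,0]
    R=Ro.from_quat(np.roll(q,-1)).as_matrix(); H=np.array(c["hand_eye"])
    return R@H[:3,3]+pos, R@H[:3,:3]@np.array([u[0],u[1],1])
def watz(p,pos,q,z):
    o,d=wray(p,pos,q); return o+d*(z-o[2])/d[2]
def go(x,y,z,s=None):
    s=s or bot.get_state(); R=Ro.from_quat(np.roll(s["tcp_rot"],-1)).as_matrix()
    return np.round(R.T@(np.array([x,y,z])-s["tool_pos"])*1000,1)
E
python3 - <<'E'
from h import *
s=bot.get_state()
print(watz((324,211),s["tool_pos"],s["tcp_rot"],.085),watz((323,160),s["tool_pos"],s["tcp_rot"],0)); print(go(.5025,-.3445,.037))
E
```

```text
[ 0.50493519 -0.34883648  0.085     ] [ 0.51907715 -0.34705763  0.        ]
[ 4.  -2.5 94.8]
```

>>> arm_command:
  increments:
    - {"jaw": 1, "tx": 5, "ty": -1, "tz": 25, "yaw": 0}
    - {"jaw": 1, "tx": 5, "ty": -1, "tz": 55, "yaw": 0}
    - {"jaw": 1, "tx": 5, "ty": -1, "tz": 80, "yaw": 0}
    - {"jaw": 1, "tx": 5, "ty": -1, "tz": 93, "yaw": 0}
    - {"jaw": 1, "tx": 5, "ty": -1, "tz": 93, "yaw": 0}
    - {"jaw": 0, "tx": 5, "ty": -1, "tz": 93, "yaw": 0}
    - {"jaw": -1, "tx": 5, "ty": -1, "tz": 93, "yaw": 0}
    - {"jaw": -1, "tx": 5, "ty": -1, "tz": 93, "yaw": 0}
  force: 25

```text
t: 2.2
tool_pos: [0.5046, -0.3469, 0.0407]
tcp_rot: [0.002, 0.999, 0.05, 0.001]
ft_force: [1.1, -0.2, 0.2]
width: 0.605
grip_force: 0.0
```

>>> arm_command:
  increments:
    - {"jaw": -1, "tx": 0, "ty": 0, "tz": 0, "yaw": 0}
    - {"jaw": -1, "tx": 0, "ty": 0, "tz": 0, "yaw": 0}
    - {"jaw": -1, "tx": 0, "ty": 0, "tz": 0, "yaw": 0}
    - {"jaw": -1, "tx": 0, "ty": 0, "tz": 0, "yaw": 0}
    - {"jaw": -1, "tx": 0, "ty": 0, "tz": 0, "yaw": 0}

```text
t: 2.62
tool_pos: [0.5045, -0.3468, 0.0406]
tcp_rot: [0.002, 0.999, 0.05, 0.001]
ft_force: [-0.7, -0.8, 7.4]
width: 0.542
grip_force: 25.2
```

>>> arm_command:
  increments:
    - {"jaw": -1, "tx": 0, "ty": 0, "tz": -30, "yaw": 0}
    - {"jaw": -1, "tx": 0, "ty": 0, "tz": -70, "yaw": 0}
    - {"jaw": -1, "tx": 0, "ty": 0, "tz": -110, "yaw": 0}
    - {"jaw": -1, "tx": 5, "ty": -12, "tz": -150, "yaw": 0}
    - {"jaw": -1, "tx": 12, "ty": -30, "tz": -187, "yaw": 0}
    - {"jaw": -1, "tx": 22, "ty": -52, "tz": -220, "yaw": 0}
    - {"jaw": -1, "tx": 34, "ty": -80, "tz": -248, "yaw": 0}
    - {"jaw": -1, "tx": 48, "ty": -112, "tz": -270, "yaw": 0}

```text
t: 3.28
tool_pos: [0.5402, -0.2294, 0.3122]
tcp_rot: [0.002, 0.999, 0.049, 0.002]
ft_force: [0.7, -0.1, -1.7]
width: 0.538
grip_force: 26.3
```

>>> arm_command:
  increments:
    - {"jaw": -1, "tx": 15, "ty": -36, "tz": -10, "yaw": 0}
    - {"jaw": -1, "tx": 31, "ty": -73, "tz": -15, "yaw": 0}
    - {"jaw": -1, "tx": 47, "ty": -110, "tz": -15, "yaw": 0}
    - {"jaw": -1, "tx": 63, "ty": -145, "tz": -15, "yaw": 0}
    - {"jaw": -1, "tx": 76, "ty": -177, "tz": -15, "yaw": 0}
    - {"jaw": -1, "tx": 86, "ty": -202, "tz": -15, "yaw": 0}
    - {"jaw": -1, "tx": 86, "ty": -202, "tz": -15, "yaw": 0}
    - {"jaw": -1, "tx": 86, "ty": -202, "tz": -15, "yaw": 0}

```text
t: 3.95
tool_pos: [0.6051, -0.018, 0.3237]
tcp_rot: [0.0, 0.999, 0.052, 0.0]
ft_force: [-0.4, 0.6, -1.4]
width: 0.539
grip_force: 26.3
```

Run:
```python
from h import *
s=bot.get_state(); print(s["tool_pos"],s["tcp_rot"],s["ft_force"],s["width"])
a=bot.read_camera("side")[:,:,::-1];b=bot.read_camera("wrist")[:,:,::-1]
a=cv2.resize(a[85:205,250:410],None,fx=5,fy=5,interpolation=cv2.INTER_CUBIC)
cv2.imwrite("pics/s2.png",a)
cv2.imwrite("pics/w2.png",b)
print(go(.606,-.0215,.3256))
```

```text
[ 0.60511576 -0.01801355  0.3237383 ] [1.76561624e-04 9.98647078e-01 5.19992958e-02 2.34658655e-04] [-0.35672778  0.57630321 -1.39778808] 0.5388519876104366
[ 1.   1.5 -2. ]
```

View pics/s2.png

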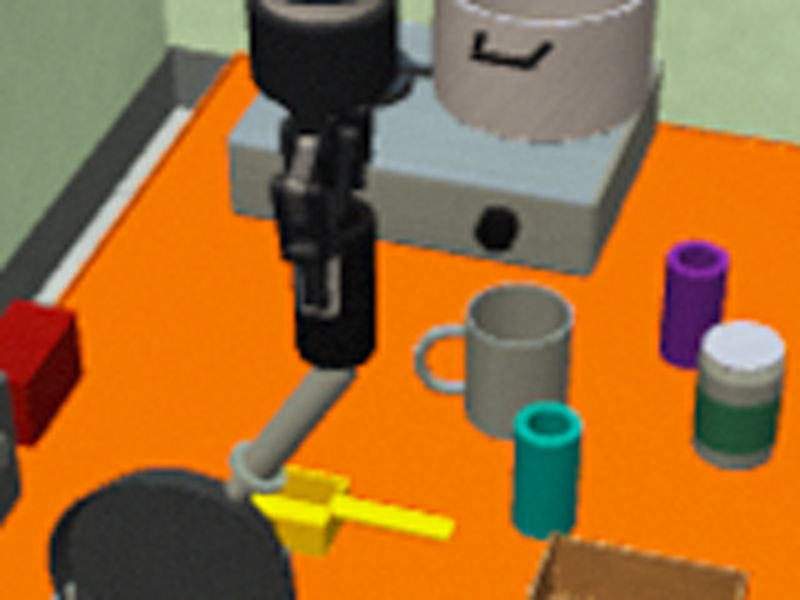

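The side crop shows the sleeve upright in the fingers, with its lower rim centre at full-frame (317,155), just above the stub tip. I'll compare that with projections.

Run:
```python
from h import *
for n,P in [("bot",(.605,-.018,.283)),("tip",(.599,-.0225,.271)),("tip2",(.603,-.0225,.271)),("tipy",(.599,-.0175,.271)),("foot",(.652,-.0172,.186))]: print(n,proj("side",P),proj("top",P))
```

```text
bot [316.40216077 154.67703338] [314.51022248 191.83299952]
tip [319.08906158 157.63389389] [316.11522499 194.40008545]
tip2 [317.71752435 157.36967114] [316.09754894 193.05287312]
tipy [318.50468794 158.68401164] [314.41591723 194.42394657]
foot [301.73723988 178.84200833] [314.44404164 181.29425852]
```

>>> arm_command:
  increments:
    - {"jaw": -1, "tx": 0, "ty": 3.5, "tz": 0, "yaw": 0}
    - {"jaw": -1, "tx": 0, "ty": 3.5, "tz": 4, "yaw": 0}
    - {"jaw": -1, "tx": 0, "ty": 3.5, "tz": 8, "yaw": 0}
    - {"jaw": -1, "tx": 0, "ty": 3.5, "tz": 12, "yaw": 0}
    - {"jaw": -1, "tx": 0, "ty": 3.5, "tz": 15, "yaw": 0}
    - {"jaw": -1, "tx": 0, "ty": 3.5, "tz": 17, "yaw": 0}
    - {"jaw": -1, "tx": 0, "ty": 3.5, "tz": 17, "yaw": 0}
  force: 20

```text
t: 4.63
tool_pos: [0.6053, -0.0233, 0.3056]
tcp_rot: [-0.0, 0.999, 0.05, -0.0]
ft_force: [0.3, -0.4, -0.5]
width: 0.535
grip_force: 26.3
```

>>> arm_command:
  increments:
    - {"jaw": -1, "tx": -4, "ty": -1.5, "tz": 1, "yaw": 0}
    - {"jaw": -1, "tx": -8, "ty": -1.5, "tz": 2, "yaw": 0}
    - {"jaw": -1, "tx": -12, "ty": -1.5, "tz": 3, "yaw": 0}
    - {"jaw": -1, "tx": -15, "ty": -1.5, "tz": 4.5, "yaw": 0}
    - {"jaw": -1, "tx": -19, "ty": -1.5, "tz": 6, "yaw": 0}
    - {"jaw": -1, "tx": -23, "ty": -1.5, "tz": 8.5, "yaw": 0}
    - {"jaw": -1, "tx": -26, "ty": -1.5, "tz": 11, "yaw": 0}
    - {"jaw": -1, "tx": -29, "ty": -1.5, "tz": 13, "yaw": 0}

```text
t: 5.3
tool_pos: [0.5772, -0.025, 0.2947]
tcp_rot: [0.001, 0.999, 0.05, 0.002]
ft_force: [3.0, -1.5, 4.5]
width: 0.539
grip_force: 23.0
```

Run:
```python
from h import *
s=bot.get_state(); print(s["tool_pos"],s["tcp_rot"],s["ft_force"],s["wrist_torque"],s["width"])
a=bot.read_camera("side")[:,:,::-1];b=bot.read_camera("wrist")[:,:,::-1]
a=cv2.resize(a[115:195,270:370],None,fx=4,fy=4,interpolation=cv2.INTER_CUBIC)
b=cv2.resize(b,(400,250))
cv2.imwrite("pics/s3.png",np.hstack([a,np.vstack([b,np.zeros((70,400,3),np.uint8)])]))
```

```text
[ 0.57724192 -0.0249508   0.29466625] [7.75029028e-04 9.98728199e-01 5.03739483e-02 1.96188871e-03] [ 3.02780017 -1.48149122  4.45460787] [-0.38257344 -0.85011332 -0.07458207] 0.5392704754700918
```

View pics/s3.png

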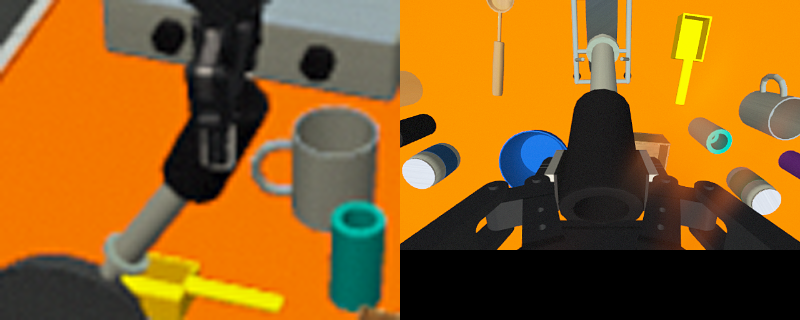

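The side crop shows the sleeve tilted in line with the stub and its mouth over the tip. The wrist view shows it centred on the pin. Now I'll slide it along the stub axis.

>>> arm_command:
  increments:
    - {"jaw": -1, "tx": 1, "ty": 0, "tz": 1.7, "yaw": 0}
    - {"jaw": -1, "tx": 2.1, "ty": 0, "tz": 3.4, "yaw": 0}
    - {"jaw": -1, "tx": 3.2, "ty": 0, "tz": 5.1, "yaw": 0}
    - {"jaw": -1, "tx": 4.2, "ty": 0, "tz": 6.8, "yaw": 0}
    - {"jaw": -1, "tx": 5.3, "ty": 0, "tz": 8.5, "yaw": 0}
    - {"jaw": -1, "tx": 6.4, "ty": 0, "tz": 10.2, "yaw": 0}
    - {"jaw": -1, "tx": 7.4, "ty": 0, "tz": 11.9, "yaw": 0}
    - {"jaw": -1, "tx": 7.4, "ty": 0, "tz": 11.9, "yaw": 0}

```text
t: 6.07
tool_pos: [0.5842, -0.0241, 0.2808]
tcp_rot: [0.0, 0.999, 0.05, -0.0]
ft_force: [3.2, -4.2, 3.3]
width: 0.54
grip_force: 22.4
```

>>> arm_command:
  increments:
    - {"jaw": -1, "tx": 0.5, "ty": -0.5, "tz": 0.9, "yaw": 0}
    - {"jaw": -1, "tx": 1, "ty": -0.5, "tz": 1.7, "yaw": 0}
    - {"jaw": -1, "tx": 1.6, "ty": -0.5, "tz": 2.6, "yaw": 0}
    - {"jaw": -1, "tx": 2.1, "ty": -0.5, "tz": 3.4, "yaw": 0}
    - {"jaw": -1, "tx": 2.1, "ty": -0.5, "tz": 3.4, "yaw": 0}

```text
t: 6.48
tool_pos: [0.5854, -0.0235, 0.2787]
tcp_rot: [0.0, 0.999, 0.05, -0.0]
ft_force: [-0.6, -4.9, 8.9]
width: 0.538
grip_force: 22.5
```

>>> arm_command:
  increments:
    - {"jaw": -1, "tx": 0.5, "ty": -1, "tz": 0.9, "yaw": 0}
    - {"jaw": -1, "tx": 1, "ty": -1, "tz": 1.7, "yaw": 0}
    - {"jaw": -1, "tx": 1.6, "ty": -1, "tz": 2.6, "yaw": 0}
    - {"jaw": -1, "tx": 1.6, "ty": -1, "tz": 2.6, "yaw": 0}

```text
t: 6.82
tool_pos: [0.5857, -0.0234, 0.2782]
tcp_rot: [0.002, 0.999, 0.05, -0.001]
ft_force: [-8.8, -6.2, 19.8]
width: 0.538
grip_force: 23.2
```

Run:
```python
from h import *
s=bot.get_state(); print(s["tool_pos"],s["tcp_rot"],s["ft_force"],s["wrist_torque"],s["width"])
a=bot.read_camera("side")[:,:,::-1];b=bot.read_camera("wrist")[:,:,::-1]
a=cv2.resize(a[115:195,270:370],None,fx=4,fy=4,interpolation=cv2.INTER_CUBIC)
b=cv2.resize(b,(400,250))
cv2.imwrite("pics/s4.png",np.hstack([a,np.vstack([b,np.zeros((70,400,3),np.uint8)])]))
```

```text
[ 0.58570901 -0.02338937  0.27823227] [ 1.65028435e-03  9.98748642e-01  4.99794840e-02 -6.91207869e-04] [-8.84467862 -6.16600657 19.75317325] [-1.3973481   1.15321717 -0.18700513] 0.5384904863559602
```

View pics/s4.png

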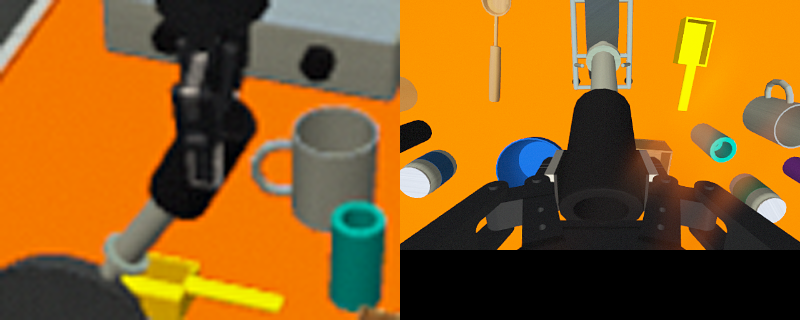

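The sleeve stopped short. The side crop shows about 65–70 mm of stub bare, and axial force rose to about 20 N with no travel. So B is the tight one and goes in the carton. Pull off along the axis and carry.

>>> arm_command:
  increments:
    - {"jaw": -1, "tx": -4, "ty": 0.5, "tz": -7, "yaw": 0}
    - {"jaw": -1, "tx": -8, "ty": 1, "tz": -13, "yaw": 0}
    - {"jaw": -1, "tx": -12, "ty": 1, "tz": -20, "yaw": 0}
    - {"jaw": -1, "tx": -17, "ty": 1, "tz": -27, "yaw": 0}
    - {"jaw": -1, "tx": -22, "ty": 1, "tz": -35, "yaw": 0}
    - {"jaw": -1, "tx": -28, "ty": 1, "tz": -43, "yaw": 0}
    - {"jaw": -1, "tx": -35, "ty": 1, "tz": -50, "yaw": 0}
    - {"jaw": -1, "tx": -50, "ty": 6, "tz": -50, "yaw": 0}

```text
t: 7.58
tool_pos: [0.5383, -0.032, 0.3265]
tcp_rot: [-0.0, 0.999, 0.051, 0.001]
ft_force: [-0.5, 0.1, -0.9]
width: 0.536
grip_force: 21.6
```

>>> arm_command:
  increments:
    - {"jaw": -1, "tx": -30, "ty": 14, "tz": 5, "yaw": 0}
    - {"jaw": -1, "tx": -60, "ty": 30, "tz": 15, "yaw": 0}
    - {"jaw": -1, "tx": -85, "ty": 42, "tz": 35, "yaw": 0}
    - {"jaw": -1, "tx": -100, "ty": 50, "tz": 65, "yaw": 0}
    - {"jaw": -1, "tx": -107, "ty": 50, "tz": 100, "yaw": 0}
    - {"jaw": -1, "tx": -107, "ty": 50, "tz": 135, "yaw": 0}
    - {"jaw": -1, "tx": -107, "ty": 50, "tz": 160, "yaw": 0}
    - {"jaw": -1, "tx": -107, "ty": 50, "tz": 170, "yaw": 0}

```text
t: 8.25
tool_pos: [0.4334, -0.0919, 0.152]
tcp_rot: [-0.002, 0.999, 0.05, -0.003]
ft_force: [-0.2, -0.3, -0.4]
width: 0.54
grip_force: 21.6
```

Run:
```python
from h import *
s=bot.get_state(); print(s["tool_pos"],s["tcp_rot"],s["ft_force"],s["width"],go(.436,-.094,.056))
cv2.imwrite("pics/s5.png",bot.read_camera("side")[:,:,::-1])
```

```text
[ 0.43337282 -0.0918618   0.15199541] [-0.00198548  0.99873627  0.05012343 -0.00309257] [-0.21140805 -0.26970079 -0.35549149] 0.5398577255498908 [ 3.   2.8 96. ]
```

>>> arm_command:
  increments:
    - {"jaw": -1, "tx": 3, "ty": 2, "tz": 30, "yaw": 0}
    - {"jaw": -1, "tx": 3, "ty": 2, "tz": 60, "yaw": 0}
    - {"jaw": -1, "tx": 3, "ty": 2, "tz": 82, "yaw": 0}
    - {"jaw": -1, "tx": 3, "ty": 2, "tz": 94, "yaw": 0}
    - {"jaw": -1, "tx": 3, "ty": 2, "tz": 94, "yaw": 0}
    - {"jaw": 0.3, "tx": 3, "ty": 2, "tz": 94, "yaw": 0}
    - {"jaw": 0.45, "tx": 3, "ty": 2, "tz": 94, "yaw": 0}
    - {"jaw": 0.45, "tx": 3, "ty": 2, "tz": 94, "yaw": 0}

```text
t: 8.97
tool_pos: [0.4411, -0.0956, 0.063]
tcp_rot: [0.001, 0.999, 0.05, 0.001]
ft_force: [1.0, 0.1, -0.8]
width: 0.73
grip_force: 0.0
```

>>> arm_command:
  increments:
    - {"jaw": 0.5, "tx": 0, "ty": 0, "tz": 0, "yaw": 0}
    - {"jaw": 0.5, "tx": 0, "ty": 0, "tz": -10, "yaw": 0}
    - {"jaw": 0.5, "tx": 0, "ty": 0, "tz": -35, "yaw": 0}
    - {"jaw": 0.5, "tx": 0, "ty": 0, "tz": -70, "yaw": 0}
    - {"jaw": 0.5, "tx": 0, "ty": 0, "tz": -105, "yaw": 0}
    - {"jaw": 0.8, "tx": 0, "ty": 0, "tz": -130, "yaw": 0}
    - {"jaw": 1, "tx": 0, "ty": 0, "tz": -150, "yaw": 0}
    - {"jaw": 1, "tx": 0, "ty": 0, "tz": -160, "yaw": 0}

```text
t: 9.63
tool_pos: [0.4413, -0.0957, 0.2253]
tcp_rot: [0.002, 0.999, 0.05, 0.003]
ft_force: [-0.0, -0.5, 0.0]
width: 1.0
grip_force: 0.0
```

Run:
```python
from h import *
s=bot.get_state(); print(s["tool_pos"],s["tcp_rot"],s["ft_force"],s["width"])
b=bot.read_camera("wrist")[:,:,::-1];a=bot.read_camera("side")[:,:,::-1]
cv2.imwrite("pics/s6.png",np.hstack([cv2.resize(a,(400,250)),cv2.resize(b,(400,250))]))
print(go(.484,.333,.15))
```

```text
[ 0.44130234 -0.09573891  0.22525269] [0.00155566 0.9987218  0.05044342 0.00279502] [-0.01864056 -0.52389295  0.02407218] 0.9996172333014487
[  85.6 -422.3   72.8]
```

View pics/s6.png

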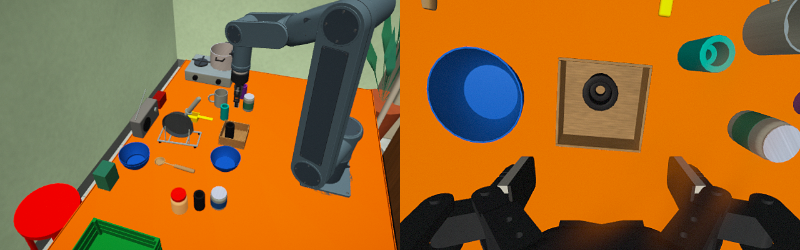

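The wrist view shows the tight sleeve standing upright inside the carton. Now sleeve A at (0.484, 0.333).

>>> arm_command:
  increments:
    - {"jaw": 1, "tx": 8, "ty": -40, "tz": 0, "yaw": 0}
    - {"jaw": 1, "tx": 16, "ty": -80, "tz": 0, "yaw": 0}
    - {"jaw": 1, "tx": 24, "ty": -120, "tz": 0, "yaw": 0}
    - {"jaw": 1, "tx": 32, "ty": -160, "tz": 0, "yaw": 0}
    - {"jaw": 1, "tx": 40, "ty": -200, "tz": 0, "yaw": 0}
    - {"jaw": 1, "tx": 48, "ty": -240, "tz": 0, "yaw": 0}
    - {"jaw": 1, "tx": 56, "ty": -280, "tz": 0, "yaw": 0}
    - {"jaw": 1, "tx": 64, "ty": -316, "tz": 0, "yaw": 0}

```text
t: 10.4
tool_pos: [0.4705, 0.228, 0.2195]
tcp_rot: [0.0, 0.999, 0.051, -0.001]
ft_force: [0.7, -0.1, -0.2]
width: 0.998
grip_force: 0.0
```

>>> arm_command:
  increments:
    - {"jaw": 1, "tx": 8, "ty": -36, "tz": 0, "yaw": 0}
    - {"jaw": 1, "tx": 14, "ty": -70, "tz": 0, "yaw": 0}
    - {"jaw": 1, "tx": 20, "ty": -98, "tz": 15, "yaw": 0}
    - {"jaw": 1, "tx": 22, "ty": -106, "tz": 40, "yaw": 0}
    - {"jaw": 1, "tx": 22, "ty": -106, "tz": 65, "yaw": 0}
    - {"jaw": 1, "tx": 22, "ty": -106, "tz": 80, "yaw": 0}
    - {"jaw": 1, "tx": 22, "ty": -106, "tz": 85, "yaw": 0}
    - {"jaw": 1, "tx": 22, "ty": -106, "tz": 85, "yaw": 0}

```text
t: 11.07
tool_pos: [0.4812, 0.3326, 0.1333]
tcp_rot: [0.001, 0.999, 0.05, -0.003]
ft_force: [0.6, 0.3, 0.7]
width: 0.999
grip_force: 0.0
```

Run:
```python
from h import *
s=bot.get_state(); print(s["tool_pos"],s["tcp_rot"])
b=bot.read_camera("wrist"); cv2.imwrite("pics/w7.png",b[:,:,::-1])
# dark blob inside expected zone
m=(b.max(2)<60).astype(np.uint8); n,l,st,c=cv2.connectedComponentsWithStats(m)
for i in range(1,n):
    if st[i,4]>400: print(st[i],c[i])
R=Ro.from_quat(np.roll(s["tcp_rot"],-1)).as_matrix();H=np.array(bot.get_calibration("wrist")["hand_eye"])
f=200/np.tan(np.radians(58.694)/2)
for P in [(.484,.333,.085),(.484,.333,0)]:
    q=H[:3,:3].T@(R.T@(np.array(P)-s["tool_pos"])-H[:3,3]); print(321.8+f*q[0]/q[2],195.2+f*q[1]/q[2])
print(go(.484,.333,.037))
```

```text
[0.48120723 0.33257567 0.13326658] [ 0.00109221  0.99872316  0.050426   -0.00284109]
[   0    0   30   65 1619] [12.96664608 32.72081532]
[ 283  154   79   99 5733] [322.28309785 205.50008721]
[    0   251   640   149 42993] [308.85944223 357.68378573]
319.9363992737098 215.13927841978727
320.34477655545686 180.39088743396638
[ 1.9 -0.  98.1]
```

>>> arm_command:
  increments:
    - {"jaw": 1, "tx": 2, "ty": 0.5, "tz": 25, "yaw": 0}
    - {"jaw": 1, "tx": 2, "ty": 0.5, "tz": 55, "yaw": 0}
    - {"jaw": 1, "tx": 2, "ty": 0.5, "tz": 80, "yaw": 0}
    - {"jaw": 1, "tx": 2, "ty": 0.5, "tz": 94, "yaw": 0}
    - {"jaw": 1, "tx": 2, "ty": 0.5, "tz": 94, "yaw": 0}
    - {"jaw": 0, "tx": 2, "ty": 0.5, "tz": 94, "yaw": 0}
    - {"jaw": -1, "tx": 2, "ty": 0.5, "tz": 94, "yaw": 0}
    - {"jaw": -1, "tx": 2, "ty": 0.5, "tz": 94, "yaw": 0}
  force: 25

```text
t: 11.78
tool_pos: [0.4866, 0.3336, 0.0445]
tcp_rot: [-0.001, 0.999, 0.05, 0.002]
ft_force: [-0.3, -0.5, 0.5]
width: 0.603
grip_force: 0.0
```

>>> arm_command:
  increments:
    - {"jaw": -1, "tx": 0, "ty": 0, "tz": 0, "yaw": 0}
    - {"jaw": -1, "tx": 0, "ty": 0, "tz": 0, "yaw": 0}
    - {"jaw": -1, "tx": 0, "ty": 0, "tz": 0, "yaw": 0}
    - {"jaw": -1, "tx": 0, "ty": 0, "tz": 0, "yaw": 0}
    - {"jaw": -1, "tx": 0, "ty": 0, "tz": 0, "yaw": 0}

```text
t: 12.2
tool_pos: [0.4865, 0.3336, 0.0445]
tcp_rot: [-0.001, 0.999, 0.05, 0.002]
ft_force: [-0.3, -0.9, 7.3]
width: 0.525
grip_force: 26.8
```

>>> arm_command:
  increments:
    - {"jaw": -1, "tx": 0, "ty": 0, "tz": -30, "yaw": 0}
    - {"jaw": -1, "tx": 0, "ty": 0, "tz": -70, "yaw": 0}
    - {"jaw": -1, "tx": 0, "ty": 0, "tz": -110, "yaw": 0}
    - {"jaw": -1, "tx": 3, "ty": 13, "tz": -148, "yaw": 0}
    - {"jaw": -1, "tx": 7, "ty": 32, "tz": -184, "yaw": 0}
    - {"jaw": -1, "tx": 13, "ty": 57, "tz": -216, "yaw": 0}
    - {"jaw": -1, "tx": 20, "ty": 87, "tz": -243, "yaw": 0}
    - {"jaw": -1, "tx": 27, "ty": 120, "tz": -266, "yaw": 0}

```text
t: 12.87
tool_pos: [0.5242, 0.2161, 0.3117]
tcp_rot: [-0.0, 0.999, 0.051, 0.002]
ft_force: [0.6, 0.2, -0.7]
width: 0.524
grip_force: 26.4
```

>>> arm_command:
  increments:
    - {"jaw": -1, "tx": 8, "ty": 36, "tz": -12, "yaw": 0}
    - {"jaw": -1, "tx": 16, "ty": 75, "tz": -19, "yaw": 0}
    - {"jaw": -1, "tx": 25, "ty": 114, "tz": -19, "yaw": 0}
    - {"jaw": -1, "tx": 34, "ty": 153, "tz": -19, "yaw": 0}
    - {"jaw": -1, "tx": 42, "ty": 190, "tz": -19, "yaw": 0}
    - {"jaw": -1, "tx": 49, "ty": 222, "tz": -19, "yaw": 0}
    - {"jaw": -1, "tx": 55, "ty": 246, "tz": -19, "yaw": 0}
    - {"jaw": -1, "tx": 55, "ty": 246, "tz": -19, "yaw": 0}

```text
t: 13.53
tool_pos: [0.6045, -0.028, 0.3269]
tcp_rot: [0.001, 0.999, 0.048, -0.0]
ft_force: [0.1, 0.1, -1.8]
width: 0.523
grip_force: 26.4
```

Run:
```python
from h import *
s=bot.get_state(); print(s["tool_pos"],s["tcp_rot"],s["ft_force"],s["width"],go(.6053,-.0225,.3095))
```

```text
[ 0.60453487 -0.02801663  0.32693414] [ 1.10849244e-03  9.98855880e-01  4.78090060e-02 -2.31252317e-05] [ 0.07054467  0.13236406 -1.82052827] 0.5228874272312144 [ 1.3 -5.5 17.4]
```

>>> arm_command:
  increments:
    - {"jaw": -1, "tx": 1, "ty": -5, "tz": 0, "yaw": 0}
    - {"jaw": -1, "tx": 1, "ty": -5, "tz": 0, "yaw": 0}
    - {"jaw": -1, "tx": 1, "ty": -5, "tz": 4, "yaw": 0}
    - {"jaw": -1, "tx": 1, "ty": -5, "tz": 9, "yaw": 0}
    - {"jaw": -1, "tx": 1, "ty": -5, "tz": 13, "yaw": 0}
    - {"jaw": -1, "tx": 1, "ty": -5, "tz": 17, "yaw": 0}
    - {"jaw": -1, "tx": 1, "ty": -5, "tz": 17, "yaw": 0}
  force: 20

```text
t: 14.12
tool_pos: [0.6053, -0.0184, 0.3125]
tcp_rot: [0.002, 0.999, 0.051, 0.003]
ft_force: [1.3, -3.0, 6.7]
width: 0.524
grip_force: 27.2
```

>>> arm_command:
  increments:
    - {"jaw": -1, "tx": 0, "ty": 0, "tz": -12, "yaw": 0}
    - {"jaw": -1, "tx": 0, "ty": 4, "tz": -12, "yaw": 0}
    - {"jaw": -1, "tx": 0, "ty": 4, "tz": -12, "yaw": 0}
    - {"jaw": -1, "tx": 0, "ty": 4, "tz": -12, "yaw": 0}

```text
t: 14.45
tool_pos: [0.6041, -0.0215, 0.3216]
tcp_rot: [-0.0, 0.999, 0.051, -0.001]
ft_force: [-0.0, 0.4, -1.1]
width: 0.517
grip_force: 26.4
```

Run:
```python
from h import *
s=bot.get_state(); print(s["tool_pos"],s["tcp_rot"],s["ft_force"],s["qd"].round(3),go(.6053,-.0225,.3095))
a=bot.read_camera("side")[:,:,::-1];b=bot.read_camera("wrist")[:,:,::-1]
cv2.imwrite("pics/s8.png",np.hstack([cv2.resize(a[115:195,270:370],None,fx=4,fy=4,interpolation=cv2.INTER_CUBIC),cv2.resize(b[100:356],(500,200))[:, 50:450].repeat(1,0) if 0 else cv2.resize(b,(400,320))]))
```

```text
[ 0.60410546 -0.02147517  0.32159787] [-1.53813007e-04  9.98721851e-01  5.05409261e-02 -5.06087044e-04] [-5.91951338e-04  3.68512363e-01 -1.13314041e+00] [-0.001  0.006  0.005  0.002  0.004  0.003] [ 1.1  1.1 12.1]
```

Run:
```python
from h import *
a=bot.read_camera("side"); m=a.max(2)<70
for r in range(128,166,3):
    x=np.where(m[r,295:345])[0]+295; print(r,(x.min(),x.max(),len(x)) if len(x) else None)
b=cv2.imread("pics/s5.png"); 
b=bot.read_camera("wrist"); k=b.max(2)<60
for r in range(130,400,20):
    x=np.where(k[r,200:440])[0]+200; print('w',r,(x.min(),x.max(),len(x)) if len(x) else None)
s=bot.get_state();print(s["width"],s["tool_pos"],proj("side",(.604,-.0215,.277)),proj("side",(.604,-.0215,.337)))
```

```text
128 (np.int64(306), np.int64(325), 20)
131 (np.int64(307), np.int64(326), 20)
134 (np.int64(307), np.int64(325), 17)
137 (np.int64(310), np.int64(325), 14)
140 (np.int64(310), np.int64(325), 14)
143 (np.int64(310), np.int64(325), 14)
146 (np.int64(310), np.int64(325), 10)
149 (np.int64(311), np.int64(325), 15)
152 (np.int64(311), np.int64(325), 15)
155 (np.int64(311), np.int64(325), 15)
158 (np.int64(313), np.int64(323), 11)
161 None
164 None
w 130 None
w 150 None
w 170 None
w 190 None
w 210 (np.int64(288), np.int64(357), 70)
w 230 (np.int64(280), np.int64(365), 86)
w 250 (np.int64(260), np.int64(371), 109)
w 270 (np.int64(224), np.int64(369), 123)
w 290 (np.int64(202), np.int64(368), 149)
w 310 (np.int64(200), np.int64(423), 202)
w 330 (np.int64(200), np.int64(435), 227)
w 350 (np.int64(200), np.int64(439), 214)
w 370 (np.int64(200), np.int64(439), 240)
w 390 (np.int64(200), np.int64(439), 240)
0.5224162782308029 [ 0.60414974 -0.02151579  0.32164566] [317.20999483 155.76739789] [316.71811415 137.70348668]
```

>>> arm_command:
  increments:
    - {"jaw": -1, "tx": 3.5, "ty": 1, "tz": 0, "yaw": 0}
    - {"jaw": -1, "tx": 3.5, "ty": 1, "tz": 4, "yaw": 0}
    - {"jaw": -1, "tx": 3.5, "ty": 1, "tz": 8, "yaw": 0}
    - {"jaw": -1, "tx": 3.5, "ty": 1, "tz": 12, "yaw": 0}
    - {"jaw": -1, "tx": 3.5, "ty": 1, "tz": 12, "yaw": 0}

```text
t: 15.07
tool_pos: [0.6075, -0.0222, 0.3089]
tcp_rot: [-0.0, 0.999, 0.05, -0.001]
ft_force: [0.5, -0.1, -1.2]
width: 0.523
grip_force: 26.4
```

>>> arm_command:
  increments:
    - {"jaw": -1, "tx": -4, "ty": 0, "tz": 1, "yaw": 0}
    - {"jaw": -1, "tx": -8, "ty": 0, "tz": 2, "yaw": 0}
    - {"jaw": -1, "tx": -12, "ty": 0, "tz": 3, "yaw": 0}
    - {"jaw": -1, "tx": -16, "ty": 0, "tz": 4.5, "yaw": 0}
    - {"jaw": -1, "tx": -20, "ty": 0, "tz": 6, "yaw": 0}
    - {"jaw": -1, "tx": -24, "ty": 0, "tz": 8.5, "yaw": 0}
    - {"jaw": -1, "tx": -28, "ty": 0, "tz": 11, "yaw": 0}
    - {"jaw": -1, "tx": -32, "ty": 0, "tz": 14, "yaw": 0}

```text
t: 15.73
tool_pos: [0.5758, -0.0259, 0.297]
tcp_rot: [0.0, 0.999, 0.05, 0.001]
ft_force: [1.3, -0.6, 3.7]
width: 0.524
grip_force: 20.5
```

Run:
```python
from h import *
s=bot.get_state(); print(s["tool_pos"],s["ft_force"],s["wrist_torque"],s["width"])
a=bot.read_camera("side"); m=a.max(2)<70
for r in range(134,176,3):
    x=np.where(m[r,295:345])[0]+295; print(r,(x.min(),x.max(),len(x)) if len(x) else None)
cv2.imwrite("pics/s9.png",a[:,:,::-1])
```

```text
[ 0.5757885  -0.02585138  0.29700692] [ 1.30868995 -0.57074021  3.72437355] [-0.15319221 -0.5348359  -0.08445382] 0.524153462004766
134 (np.int64(317), np.int64(332), 16)
137 (np.int64(318), np.int64(334), 17)
140 (np.int64(318), np.int64(336), 19)
143 (np.int64(318), np.int64(336), 18)
146 (np.int64(317), np.int64(334), 16)
149 (np.int64(315), np.int64(332), 15)
152 (np.int64(313), np.int64(331), 16)
155 (np.int64(312), np.int64(329), 12)
158 (np.int64(311), np.int64(327), 17)
161 (np.int64(312), np.int64(325), 14)
164 (np.int64(315), np.int64(323), 9)
167 None
170 None
173 (np.int64(309), np.int64(309), 1)
```

>>> arm_command:
  increments:
    - {"jaw": -1, "tx": 2.1, "ty": 0, "tz": 3.4, "yaw": 0}
    - {"jaw": -1, "tx": 4.2, "ty": 0, "tz": 6.8, "yaw": 0}
    - {"jaw": -1, "tx": 6.4, "ty": 0, "tz": 10.2, "yaw": 0}
    - {"jaw": -1, "tx": 8.5, "ty": 0, "tz": 13.6, "yaw": 0}
    - {"jaw": -1, "tx": 10.6, "ty": 0, "tz": 17, "yaw": 0}
    - {"jaw": -1, "tx": 12.7, "ty": 0, "tz": 20.4, "yaw": 0}
    - {"jaw": -1, "tx": 14.8, "ty": 0, "tz": 23.7, "yaw": 0}
    - {"jaw": -1, "tx": 17, "ty": 0, "tz": 27, "yaw": 0}

```text
t: 16.45
tool_pos: [0.593, -0.0237, 0.2686]
tcp_rot: [-0.0, 0.999, 0.05, -0.001]
ft_force: [-0.1, 0.0, -1.2]
width: 0.523
grip_force: 20.5
```

>>> arm_command:
  increments:
    - {"jaw": -1, "tx": 3.2, "ty": 0, "tz": 5.1, "yaw": 0}
    - {"jaw": -1, "tx": 6.4, "ty": 0, "tz": 10.2, "yaw": 0}
    - {"jaw": -1, "tx": 9.5, "ty": 0, "tz": 15.3, "yaw": 0}
    - {"jaw": -1, "tx": 12.7, "ty": 0, "tz": 20.4, "yaw": 0}
    - {"jaw": -1, "tx": 15.9, "ty": 0, "tz": 25.4, "yaw": 0}
    - {"jaw": -1, "tx": 19, "ty": 0, "tz": 30.5, "yaw": 0}
    - {"jaw": -1, "tx": 22.3, "ty": 0, "tz": 35.6, "yaw": 0}
    - {"jaw": -1, "tx": 24.5, "ty": 0, "tz": 39, "yaw": 0}

```text
t: 17.12
tool_pos: [0.6143, -0.0227, 0.2299]
tcp_rot: [0.001, 0.999, 0.05, -0.004]
ft_force: [-14.5, -6.4, 6.5]
width: 0.522
grip_force: 20.9
```

>>> arm_command:
  increments:
    - {"jaw": -1, "tx": 0.5, "ty": 0, "tz": 0.9, "yaw": 0}
    - {"jaw": -1, "tx": 1.1, "ty": 0, "tz": 1.7, "yaw": 0}
    - {"jaw": -1, "tx": 1.6, "ty": 0, "tz": 2.6, "yaw": 0}
    - {"jaw": -1, "tx": 2.1, "ty": 0, "tz": 3.4, "yaw": 0}
    - {"jaw": -1, "tx": 2.6, "ty": 0, "tz": 4.2, "yaw": 0}
    - {"jaw": -1, "tx": 2.6, "ty": 0, "tz": 4.2, "yaw": 0}

```text
t: 17.62
tool_pos: [0.617, -0.0224, 0.2252]
tcp_rot: [0.001, 0.999, 0.05, -0.004]
ft_force: [-12.0, -5.0, 2.7]
width: 0.521
grip_force: 20.6
```

>>> arm_command:
  increments:
    - {"jaw": -1, "tx": -0.5, "ty": 0, "tz": 1, "yaw": 0}
    - {"jaw": -1, "tx": 0, "ty": 0, "tz": 2, "yaw": 0}
    - {"jaw": -1, "tx": 0.5, "ty": 0, "tz": 3, "yaw": 0}
    - {"jaw": -1, "tx": 1, "ty": 0, "tz": 4, "yaw": 0}
    - {"jaw": -1, "tx": 1.5, "ty": 0, "tz": 5, "yaw": 0}
    - {"jaw": -1, "tx": 1.5, "ty": 0, "tz": 5, "yaw": 0}

```text
t: 18.12
tool_pos: [0.6189, -0.0221, 0.2221]
tcp_rot: [0.001, 0.999, 0.05, -0.003]
ft_force: [-14.4, -3.6, 10.5]
width: 0.527
grip_force: 21.4
```

Run:
```python
from h import *
s=bot.get_state(); print(s["tool_pos"],s["ft_force"],s["wrist_torque"],s["width"])
a=bot.read_camera("side")[:,:,::-1];b=bot.read_camera("wrist")[:,:,::-1]
a=cv2.resize(a[115:195,270:370],None,fx=4,fy=4,interpolation=cv2.INTER_CUBIC)
cv2.imwrite("pics/s10.png",np.hstack([a,cv2.resize(b,(400,320))]))
```

```text
[ 0.61888862 -0.02210779  0.22209271] [-14.4061305   -3.55349818  10.50740207] [-0.63900566  1.80179991  0.01503809] 0.5266924846637564
```

View pics/s10.png

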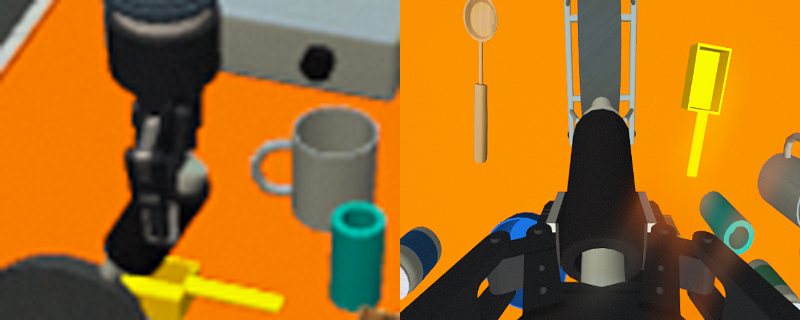

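The side crop shows the sleeve down on the collar with the tip poking out of its top, so A is the fitting one. One small push will confirm the stop.

>>> arm_command:
  increments:
    - {"jaw": -1, "tx": 0, "ty": 0, "tz": 1, "yaw": 0}
    - {"jaw": -1, "tx": 0.3, "ty": 0, "tz": 2, "yaw": 0}
    - {"jaw": -1, "tx": 0.5, "ty": 0, "tz": 3, "yaw": 0}
    - {"jaw": -1, "tx": 0.5, "ty": 0, "tz": 3, "yaw": 0}

```text
t: 18.55
tool_pos: [0.619, -0.0221, 0.2216]
tcp_rot: [0.001, 0.999, 0.05, -0.002]
ft_force: [-19.0, -2.3, 22.6]
width: 0.522
grip_force: 22.8
```

Stopped at the collar (0.5 mm of travel, force up to 30 N), so it is fully home. Pull it off along the axis.

>>> arm_command:
  increments:
    - {"jaw": -1, "tx": -3, "ty": 0, "tz": -4, "yaw": 0}
    - {"jaw": -1, "tx": -6, "ty": 0, "tz": -9, "yaw": 0}
    - {"jaw": -1, "tx": -10, "ty": 0, "tz": -15, "yaw": 0}
    - {"jaw": -1, "tx": -14, "ty": 0, "tz": -21, "yaw": 0}
    - {"jaw": -1, "tx": -18, "ty": 0, "tz": -27, "yaw": 0}
    - {"jaw": -1, "tx": -22, "ty": 0, "tz": -33, "yaw": 0}
    - {"jaw": -1, "tx": -26, "ty": 0, "tz": -40, "yaw": 0}
    - {"jaw": -1, "tx": -30, "ty": 0, "tz": -46, "yaw": 0}

```text
t: 19.22
tool_pos: [0.592, -0.0239, 0.2651]
tcp_rot: [0.0, 0.999, 0.05, 0.0]
ft_force: [0.7, -0.4, 0.1]
width: 0.52
grip_force: 21.3
```

>>> arm_command:
  increments:
    - {"jaw": -1, "tx": -4, "ty": 0, "tz": -7, "yaw": 0}
    - {"jaw": -1, "tx": -8, "ty": 0, "tz": -14, "yaw": 0}
    - {"jaw": -1, "tx": -12, "ty": 0, "tz": -20, "yaw": 0}
    - {"jaw": -1, "tx": -16, "ty": 0, "tz": -27, "yaw": 0}
    - {"jaw": -1, "tx": -21, "ty": 0, "tz": -34, "yaw": 0}
    - {"jaw": -1, "tx": -25, "ty": 0, "tz": -41, "yaw": 0}
    - {"jaw": -1, "tx": -31, "ty": 0, "tz": -50, "yaw": 0}
    - {"jaw": -1, "tx": -38, "ty": 0, "tz": -62, "yaw": 0}

```text
t: 19.88
tool_pos: [0.5534, -0.0277, 0.3263]
tcp_rot: [-0.0, 0.999, 0.05, -0.001]
ft_force: [-0.6, -0.1, -0.1]
width: 0.525
grip_force: 21.3
```

Run:
```python
from h import *
s=bot.get_state(); print(s["tool_pos"],s["ft_force"],s["width"],s["grip_force"],go(.4327,.085,.12))
a=bot.read_camera("side"); m=a.max(2)<70
for r in range(126,170,4):
    x=np.where(m[r,295:355])[0]+295; print(r,(x.min(),x.max(),len(x)) if len(x) else None)
```

```text
[ 0.55337354 -0.02770304  0.32634456] [-0.59532992 -0.08230414 -0.12346429] 0.5247069326026724 21.34857710043434 [-108.3 -124.1  206.6]
126 (np.int64(308), np.int64(350), 27)
130 (np.int64(326), np.int64(353), 28)
134 (np.int64(327), np.int64(351), 25)
138 (np.int64(324), np.int64(343), 18)
142 (np.int64(322), np.int64(340), 17)
146 (np.int64(319), np.int64(335), 16)
150 (np.int64(318), np.int64(335), 18)
154 (np.int64(320), np.int64(332), 13)
158 None
162 (np.int64(318), np.int64(318), 1)
166 (np.int64(315), np.int64(315), 1)
```

>>> arm_command:
  increments:
    - {"jaw": -1, "tx": -30, "ty": -10, "tz": 0, "yaw": 0}
    - {"jaw": -1, "tx": -58, "ty": -38, "tz": 5, "yaw": 0}
    - {"jaw": -1, "tx": -82, "ty": -68, "tz": 15, "yaw": 0}
    - {"jaw": -1, "tx": -98, "ty": -96, "tz": 35, "yaw": 0}
    - {"jaw": -1, "tx": -106, "ty": -115, "tz": 65, "yaw": 0}
    - {"jaw": -1, "tx": -108, "ty": -124, "tz": 102, "yaw": 0}
    - {"jaw": -1, "tx": -108, "ty": -124, "tz": 140, "yaw": 0}
    - {"jaw": -1, "tx": -108, "ty": -124, "tz": 175, "yaw": 0}

```text
t: 20.6
tool_pos: [0.4339, 0.0855, 0.1505]
tcp_rot: [0.0, 0.999, 0.051, 0.001]
ft_force: [0.6, 0.4, -1.6]
width: 0.52
grip_force: 21.4
```

>>> arm_command:
  increments:
    - {"jaw": -1, "tx": 0, "ty": 0, "tz": 10, "yaw": 0}
    - {"jaw": -1, "tx": 0, "ty": 0, "tz": 10, "yaw": 0}
    - {"jaw": -1, "tx": 0, "ty": 0, "tz": 10, "yaw": 0}

```text
t: 20.85
tool_pos: [0.4345, 0.0847, 0.1415]
tcp_rot: [-0.0, 0.999, 0.05, -0.0]
ft_force: [0.4, 0.4, -1.4]
width: 0.524
grip_force: 21.3
```

Run:
```python
from h import *
s=bot.get_state(); print(s["tool_pos"],s["tcp_rot"],s["ft_force"],s["width"],go(.4327,.085,.058))
```

```text
[0.43449055 0.08468224 0.14150961] [-2.30324225e-05  9.98729897e-01  5.03838803e-02 -2.37676041e-04] [ 0.36469396  0.40015574 -1.43264639] 0.5237645381840316 [-1.7 -0.5 83.5]
```

>>> arm_command:
  increments:
    - {"jaw": -1, "tx": -2, "ty": 0, "tz": 30, "yaw": 0}
    - {"jaw": -1, "tx": -2, "ty": 0, "tz": 55, "yaw": 0}
    - {"jaw": -1, "tx": -2, "ty": 0, "tz": 72, "yaw": 0}
    - {"jaw": -1, "tx": -2, "ty": 0, "tz": 80, "yaw": 0}
    - {"jaw": -1, "tx": -2, "ty": 0, "tz": 80, "yaw": 0}
    - {"jaw": -1, "tx": -2, "ty": 0, "tz": 80, "yaw": 0}

```text
t: 21.35
tool_pos: [0.4338, 0.0843, 0.0625]
tcp_rot: [0.0, 0.999, 0.05, 0.001]
ft_force: [0.7, -0.0, -0.7]
width: 0.523
grip_force: 21.3
```

>>> arm_command:
  increments:
    - {"jaw": -1, "tx": 0, "ty": 0, "tz": 3, "yaw": 0}
    - {"jaw": 0.3, "tx": 0, "ty": 0, "tz": 3, "yaw": 0}
    - {"jaw": 0.45, "tx": 0, "ty": 0, "tz": 3, "yaw": 0}
    - {"jaw": 0.45, "tx": 0, "ty": 0, "tz": 3, "yaw": 0}
    - {"jaw": 0.5, "tx": 0, "ty": 0, "tz": 3, "yaw": 0}
    - {"jaw": 0.5, "tx": 0, "ty": 0, "tz": 3, "yaw": 0}

```text
t: 21.85
tool_pos: [0.4327, 0.0845, 0.0585]
tcp_rot: [0.0, 0.999, 0.05, 0.0]
ft_force: [-1.1, -0.7, -0.3]
width: 0.751
grip_force: 0.0
```

>>> arm_command:
  increments:
    - {"jaw": 0.5, "tx": 0, "ty": 0, "tz": -10, "yaw": 0}
    - {"jaw": 0.5, "tx": 0, "ty": 0, "tz": -35, "yaw": 0}
    - {"jaw": 0.5, "tx": 0, "ty": 0, "tz": -70, "yaw": 0}
    - {"jaw": 0.5, "tx": 0, "ty": 0, "tz": -105, "yaw": 0}
    - {"jaw": 0.8, "tx": 0, "ty": 0, "tz": -140, "yaw": 0}
    - {"jaw": 1, "tx": 0, "ty": 0, "tz": -160, "yaw": 0}
    - {"jaw": 1, "tx": -30, "ty": 0, "tz": -170, "yaw": 0}
    - {"jaw": 1, "tx": -30, "ty": 0, "tz": -170, "yaw": 0}

```text
t: 22.52
tool_pos: [0.4005, 0.0816, 0.2306]
tcp_rot: [0.0, 0.999, 0.051, 0.001]
ft_force: [-1.3, -0.4, -0.7]
width: 0.999
grip_force: 0.0
```

Run:
```python
from h import *
s=bot.get_state(); print(s["t"],s["tool_pos"],s["ft_force"],s["width"])
b=bot.read_camera("wrist"); a=bot.read_camera("side"); t=bot.read_camera("top")
cv2.imwrite("pics/w11.png",b[:,:,::-1])
def blobs(im,thr,amin,roi):
    x0,y0,x1,y1=roi; n,l,st,c=cv2.connectedComponentsWithStats((im[y0:y1,x0:x1].max(2)<thr).astype(np.uint8))
    return [(st[i][:4]+[x0,y0,0,0],st[i][4],(c[i]+[x0,y0]).round(1)) for i in range(1,n) if st[i][4]>amin]
blue=((b[:,:,2].astype(int)-b[:,:,0]>40)).astype(np.uint8); n,l,st,c=cv2.connectedComponentsWithStats(blue)
print("blue wrist",[(st[i],c[i].round()) for i in range(1,n) if st[i][4]>2000])
print("dark wrist",blobs(b,45,500,(0,0,640,400)))
print("dark side bowl/carton",blobs(a,45,30,(330,170,420,280)))
for n,P in [("bowl axis z.0475",(.4421,.0861,.0475)),("carton mid",(.4453,-.0942,.0465))]: print(n,proj("side",P),proj("top",P))
R=Ro.from_quat(np.roll(s["tcp_rot"],-1)).as_matrix();H=np.array(bot.get_calibration("wrist")["hand_eye"]);f=200/np.tan(np.radians(58.694)/2)
for P in [(.4421,.0861,.055),(.4421,.0861,.0),(.4421,.0861,.09),(.4453,-.0942,.0465)]:
    q=H[:3,:3].T@(R.T@(np.array(P)-s["tool_pos"])-H[:3,3]); print(P,321.8+f*q[0]/q[2],195.2+f*q[1]/q[2])
```

```text
22.5167 [0.40049702 0.08156916 0.23059108] [-1.28583539 -0.43418774 -0.70546442] 0.9989681004568773
blue wrist [(array([  243,    44,   157,   159, 14618], dtype=int32), array([323., 115.]))]
dark wrist [(array([288,  95,  52, 103]), np.int32(4826), array([314.6, 147.1])), (array([  0, 251, 286, 149]), np.int32(17066), array([137. , 348.3])), (array([534, 310, 106,  90]), np.int32(5405), array([596.4, 355.4])), (array([309, 353,  97,  47]), np.int32(1981), array([367.9, 384.6]))]
dark side bowl/carton [(array([369, 170,  29,  20]), np.int32(271), array([382.4, 176.1])), (array([360, 190,  25,  32]), np.int32(495), array([370.8, 205.5])), (array([350, 244,  33,  22]), np.int32(470), array([366.6, 254.6]))]
bowl axis z.0475 [360.63665669 252.85204762] [285.16672713 249.73609807]
carton mid [374.74766484 211.14840182] [338.50741201 248.07846945]
(0.4421, 0.0861, 0.055) 320.57395746172875 127.69167823402398
(0.4421, 0.0861, 0.0) 320.7557976433715 123.34386758881122
(0.4421, 0.0861, 0.09) 320.4224569126412 131.31406627899588
(0.4453, -0.0942, 0.0465) 516.2876289365512 143.8545559794315
```

Run:
```python
from h import *
s=bot.get_state()
o1,d1=wray((314.6,147.1),s["tool_pos"],s["tcp_rot"]); o2,d2=ray("side",(366.6,254.6))
k=np.linalg.lstsq(np.array([d1,-d2]).T,o2-o1,rcond=None)[0]; p,q=o1+d1*k[0],o2+d2*k[1]
print("mid",(p+q)/2,np.linalg.norm(p-q))
for px in [(243,123),(400,123),(322,44),(322,203)]: print("rim",watz(px,s["tool_pos"],s["tcp_rot"],.055))
a=bot.read_camera("side");b=cv2.imread("pics/side0.png")[:,:,::-1]
def bl(im):
    m=np.zeros((400,640),bool); w=im.astype(int); m[225:285,325:395]=((w[:,:,2]-w[:,:,0]>40))[225:285,325:395]; y,x=np.where(m); return x.min(),x.max(),y.min(),y.max()
print(bl(b),bl(a))
```

```text
mid [0.42493936 0.08938584 0.04934165] 0.002049358412819881
rim [0.44143172 0.15420237 0.055     ]
rim [0.45543615 0.0172822  0.055     ]
rim [0.51279537 0.09188089 0.055     ]
rim [0.37568874 0.07784253 0.055     ]
(np.int64(337), np.int64(384), np.int64(233), np.int64(274)) (np.int64(337), np.int64(384), np.int64(233), np.int64(274))
```

The fitting sleeve leans in the bowl, with its middle 20 mm from the axis and 49 mm up. The bowl outline is unchanged from the start. Wait briefly, check it is at rest, and hand in.

>>> arm_command:
  increments:
    - {"jaw": 1, "tx": 0, "ty": 0, "tz": -15, "yaw": 0}
    - {"jaw": 1, "tx": 0, "ty": 0, "tz": -30, "yaw": 0}
    - {"jaw": 1, "tx": 0, "ty": 0, "tz": -30, "yaw": 0}
    - {"jaw": 1, "tx": 0, "ty": 0, "tz": -30, "yaw": 0}
    - {"jaw": 1, "tx": 0, "ty": 0, "tz": -30, "yaw": 0}
    - {"jaw": 1, "tx": 0, "ty": 0, "tz": -30, "yaw": 0}
    - {"jaw": 1, "tx": 0, "ty": 0, "tz": -30, "yaw": 0}
    - {"jaw": 1, "tx": 0, "ty": 0, "tz": -30, "yaw": 0}

```text
t: 23.38
tool_pos: [0.4023, 0.0815, 0.2575]
tcp_rot: [-0.0, 0.999, 0.05, -0.001]
ft_force: [-0.8, 0.4, -0.1]
width: 0.998
grip_force: 0.0
```

Run:
```python
from h import *
def f():
    a=bot.read_camera("side"); n,l,st,c=cv2.connectedComponentsWithStats((a[170:280,330:420].max(2)<45).astype(np.uint8))
    return [(c[i]+[330,170]).round(1).tolist() for i in range(1,n) if st[i][4]>200]
p=[f() for _ in range(8)]; print(p[0],p[-1],bot.get_state()["ft_force"])
if len(p[0])==len(p[-1]) and np.abs(np.array(p[0])-np.array(p[-1])).max()<.4: print(bot.sign_off())
```

```text
[[372.5, 198.3], [366.5, 254.6]] [[372.5, 198.2], [366.6, 254.6]] [ 0.25538233 -0.77654499  0.52295311]
the job is handed in; nothing more can be done
None
```

Job handed in at about 24 s: the sleeve that went fully home is in the single blue bowl, leaning but at rest; the one that stopped short is in the cardboard box; the handing-in gave no verdict, and I did not re-measure the bystanders.

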